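# Find the hidden catch of the spice chest

### The job

One of the four look-alike wooden discs along the top of the spice chest is its concealed catch. Feel with the fingertips which disc gives, press that one fully home so that the lid pops ajar, and let go so that it springs back. Leave the lid just ajar, and leave the jars, bottles and mug standing where they are.

Things in the scene. Friction and masses are not known exactly. Their poses are not given: they have to be found in the camera images.
- chest: low wooden spice chest, 220 (x) by 280 (y) by 75 mm high, heavy, does not move; origin at the middle of its underside, on the range top; z up, x from the lid's front edge to the strip with the discs, y along the hinge and the row of discs. Its top is flat: flush lid without handle at x -103 to +22 mm, behind it (x +32 to +102 mm) a strip with four look-alike round discs
- seat0 (a point): middle of the upper face of the disc (at rest) in place 0, at chest x +67, y -99 mm, 73 mm above the range top: a wooden disc 53 mm across in a 56 mm hole, its face 2 mm below the strip's. Exactly one of the four discs is the catch, in any place; the others are rigid plugs. Shut fingertips pressing near its middle fit into the hole
- seat1 (a point): middle of the upper face of the disc (at rest) in place 1, at chest x +67, y -33 mm, 73 mm above the range top: a wooden disc 53 mm across in a 56 mm hole, its face 2 mm below the strip's. Exactly one of the four discs is the catch, in any place; the others are rigid plugs. Shut fingertips pressing near its middle fit into the hole
- seat2 (a point): middle of the upper face of the disc (at rest) in place 2, at chest x +67, y +33 mm, 73 mm above the range top: a wooden disc 53 mm across in a 56 mm hole, its face 2 mm below the strip's. Exactly one of the four discs is the catch, in any place; the others are rigid plugs. Shut fingertips pressing near its middle fit into the hole
- seat3 (a point): middle of the upper face of the disc (at rest) in place 3, at chest x +67, y +99 mm, 73 mm above the range top: a wooden disc 53 mm across in a 56 mm hole, its face 2 mm below the strip's. Exactly one of the four discs is the catch, in any place; the others are rigid plugs. Shut fingertips pressing near its middle fit into the hole
- catch (a joint): how far the catch disc is pressed straight down, in m: 0 at rest (level with the plugs), 0.008 fully home. It begins to give at 3 to 4 N, needs about 6 N to go home, springs back when released; pressed home it raises the lid to about 0.35 rad. A plug does not give at all
- lid (a joint): angle of the lid about its hinge along the chest's y at x +28 mm, in rad: 0 shut and flush, growing as the edge away from the discs rises (at 0.35 that edge stands some 45 mm above the chest); a stiff hinge keeps it where the catch put it
- cumin: bystander: tall spice jar, black cap, 43 mm across, 132 mm high; origin at the middle of its underside
- onion: bystander: short squat spice jar, white cap, 40 mm across, 71 mm high; origin at the middle of its underside
- parsley: bystander: tall spice jar, black cap, 42 mm across, 130 mm high; origin at the middle of its underside
- vinegar: bystander: dark bottle, green cap, 46 mm across, 188 mm high; origin at the middle of its underside
- amber: bystander: brown sauce bottle, yellow cap, 44 mm across, 198 mm high; origin at the middle of its underside
- oil: bystander: small yellow bottle, 40 mm across, 146 mm high; origin at the middle of its underside
- mug: bystander: white mug, 82 mm across, 94 mm high, on the counter to the right; origin at the middle of its underside

How it is judged:
By the outcome, as a careful person would: the job done as asked, in the order asked, and still so for the second after the job is handed in, with the robot touching nothing.
It also fails if it takes over 40 s, if anything falls off the work surface, if the arm or the gripper's body presses on something with over 40 N, if the wrist force passes 120 N, or if a joint passes its speed limit or range.

### The arm

A 7-joint arm with a two-finger parallel gripper is mounted at the origin on a cart in front of the work surface, level with it; the furniture and walls round the work are solid. World frame = base frame: x ahead of the robot, y to its left, z up, the work surface at z = 0. Lengths are in m, angles in rad, forces in N, time in s.
With the tool pointing down it reaches from about 0.425 to 1.025 m from the base axis. Payload 9.4 kg.
Tool frame: the origin (TCP) lies midway between the tips of the shut fingers; the grasp point (between the pads) lies 19 mm behind it; z points along the fingers, y is the line along which they close (so a half turn about z gives the same grasp; the last joint's range is limited). The gripper opens to 93 mm and grips with 3 to 60 N. Pads are 15 mm wide; open, the fingers measure 128 mm over their backs; the gripper's body (75 mm by 188 mm) begins 65 mm behind the grasp point.
Start: joints at [1.162, 0.599, -0.003, 1.599, 0.002, 0.943, -0.08], TCP at [0.236, -0.685, 0.219] pointing down, gripper open.
Joint ranges: [-2.57, 2.57], [-0.35, 1.97], [-1.29, 1.29], [0.11, 2.56], [-1.05, 4.19], [0.11, 1.86], [-2.63, 2.63]. Speed limits (rad/s): [2.22, 2.22, 3.01, 3.01, 3.14, 3.14, 3.14].

### API

Orientations are given as a unit quaternion [w, x, y, z].
In Python, from cell import ctrl, solver, grab_frame, spot_in, spot_point gives the robot as it stands. Calls block until the motion is done:
- ctrl.move_to(position, orientation): joint-space move of the TCP to a pose.
- ctrl.move_l(position, rot=None, speed=0.15, threshold=None): straight line of the TCP; rot=None keeps the orientation; speed is the mean speed in m/s. With threshold (N) it stops when the force on the tool has changed by that much, and returns True; else False.
- ctrl.set_joints(angles): joint-space move.
- ctrl.set_gripper(opening, force=None): finger opening in m; force is the grip in N (None keeps the last); returns when the fingers have stopped.
- ctrl.pause(seconds).
- solver.solve_ik(position, orientation): joint angles nearest the present ones, or None.
- grab_frame(name): name is "scene" or "top" or "wrist"; returns a dict with "frame" (420x560x3 uint8, red, green, blue), "K" (3x3 intrinsics, pixels), "rvec" (rotation vector, rad) and "tvec" (3), from world to camera coordinates, as OpenCV has them; the wrist camera has in their place "T_tool_cam" (4x4, takes a point from camera to tool coordinates, whose origin is the TCP and whose axes are the flange's). Camera axes: x right, y down, z forward; pixel columns grow to the right and rows downward; lengths in m; the calibration is good to about 2 mm. A picture is of the moment at which its call begins: read the wrist's pose just before it. There is no depth.
A pose or a line that the arm cannot do raises ctrl.IKError and nothing moves.
- ctrl.sign_off(): hands the job in; it is judged then, once.
Trained networks look in a picture, given as the dict that the camera call returned (one of the last four; its "shot" number tells which), for a name from the list of things; names that differ only in an ending like _2 or _b are one class to them, and where a whole thing is asked for, a point or a joint stands for the part that bears it (a point fixed in the world has none). Each returns a list of dicts, best first, with "conf" (0 to 1); they miss things now and then, are a little off and sometimes report something else, mostly with a low value. They report only what shows in the picture. A call takes as long as a camera call.
- spot_in(picture, query): "extent" ([left, top, right, bottom] in pixels, round what is visible of it).
- spot_point(picture, query): "at" ([column, row] in pixels: a listed point, or the origin of a listed thing).
Readings, each from a call of its own:
- ctrl.read_time_s(): time.
- ctrl.read_joint_positions(): joint angles.
- ctrl.read_dq(): joint speeds.
- ctrl.read_tau(): joint torques, N m.
- ctrl.read_position(): TCP position.
- ctrl.read_tool_rot(): TCP orientation.
- ctrl.read_wrist_force(): force on the tool from outside, world axes, zero at the start.
- ctrl.read_torque(): the same for the moment, N m.
- ctrl.read_width(): finger opening in m.
- ctrl.read_grip_force(): force on a finger pad.
Only numpy, scipy, OpenCV 4.12 (cv2) and the standard library are available. Lean on these libraries where they do the work, as an engineer would, in place of code of your own. Each camera call takes 0.05 s, during which the arm holds its last target. There are 200 camera calls.

## Working session

There is one attempt and no reset: what is moved stays moved. The work goes in short steps, each a Python script; the robot and the scene stay as the last script left them, time stands still between calls to the robot, and variables do not carry over. Pictures are saved under pics/ and viewed, at most 10 in all, crops included, and the job is handed in when it is done.

```bash
mkdir -p pics; ls; python3 - <<'E'
from cell import *
import cv2,numpy as np
for n in("scene","top"):
    f=grab_frame(n); cv2.imwrite(f"pics/{n}0.png",f["frame"][:,:,::-1])
    K=np.array(f["K"]);R=cv2.Rodrigues(np.array(f["rvec"],float))[0];t=np.array(f["tvec"],float).ravel()
    c=-R.T@t; print(n,"cam",c.round(3),"fwd",R[2].round(2))
    def ray(p,z):
        d=R.T@np.linalg.inv(K)@np.array([p[0],p[1],1]);return (c+d*(z-c[2])/d[2]).round(4)
    for q in["seat0","seat1","seat2","seat3"]:
        for r in spot_point(f,q)[:4]: print(q,np.round(r["at"],1),round(r["conf"],2),ray(r["at"],.073))
    for q in["chest","cumin","onion","parsley","vinegar","amber","oil","mug"]:
        for r in spot_point(f,q)[:1]: print(q,np.round(r["at"],1),round(r["conf"],2),ray(r["at"],0))
print(ctrl.read_time_s(),ctrl.read_tool_rot(),ctrl.read_wrist_force())
E
```

```text
pics
scene cam [-0.196  0.41   0.766] fwd [ 0.69 -0.38 -0.61]
seat0 [255.1 218.2] 0.94 [0.5855 0.0541 0.073 ]
seat0 [284.5 213.6] 0.91 [ 0.5693 -0.0213  0.073 ]
seat0 [307.9 208.9] 0.61 [ 0.5598 -0.0853  0.073 ]
seat1 [255.1 218.2] 0.94 [0.5855 0.0541 0.073 ]
seat1 [284.5 213.6] 0.91 [ 0.5693 -0.0213  0.073 ]
seat1 [307.9 208.9] 0.61 [ 0.5598 -0.0853  0.073 ]
seat2 [255.1 218.2] 0.94 [0.5855 0.0541 0.073 ]
seat2 [284.5 213.6] 0.91 [ 0.5693 -0.0213  0.073 ]
seat2 [307.9 208.9] 0.61 [ 0.5598 -0.0853  0.073 ]
seat3 [255.1 218.2] 0.94 [0.5855 0.0541 0.073 ]
seat3 [284.5 213.6] 0.91 [ 0.5693 -0.0213  0.073 ]
seat3 [307.9 208.9] 0.61 [ 0.5598 -0.0853  0.073 ]
chest [273.9 253.1] 0.83 [0.5192 0.0337 0.    ]
cumin [283.9 213.4] 0.74 [ 0.6514 -0.0657  0.    ]
onion [346.  251.5] 0.61 [ 0.4423 -0.1342  0.    ]
parsley [198.9 277.1] 0.91 [0.5251 0.2307 0.    ]
vinegar [149.4 224.1] 0.92 [0.7713 0.2847 0.    ]
amber [266.8 196.3] 0.62 [ 0.7464 -0.0587  0.    ]
oil [206.3 214.3] 0.86 [0.744  0.1319 0.    ]
top cam [ 0.353 -0.027  1.352] fwd [ 0.18 -0.01 -0.98]
seat0 [303.1 221.3] 0.89 [ 0.5504 -0
[... 548 characters left out ...]
3 ]
seat3 [303.1 221.3] 0.89 [ 0.5504 -0.0785  0.073 ]
seat3 [276. 214.] 0.79 [ 0.5698 -0.0114  0.073 ]
seat3 [226.1 196.7] 0.78 [0.6156 0.1131 0.073 ]
seat3 [249.8 208.5] 0.64 [0.5847 0.0538 0.073 ]
chest [260.1 235.6] 0.87 [0.5255 0.0317 0.    ]
cumin [190.7 209.5] 0.85 [0.5976 0.2142 0.    ]
onion [327.4 262.5] 0.51 [ 0.4528 -0.142   0.    ]
parsley [185.  235.5] 0.79 [0.5288 0.2278 0.    ]
vinegar [168.8 152.1] 0.78 [0.7554 0.2758 0.    ]
amber [297.7 149.5] 0.75 [ 0.7576 -0.0712  0.    ]
oil [219.9 150.6] 0.83 [0.7576 0.1384 0.    ]
mug [431.4 268.1] 0.83 [ 0.4342 -0.4106  0.    ]
1.3 [-3.89629701e-06  9.86262459e-01  1.65185841e-01 -2.23608763e-05] [-0.74094721 -0.04016977 -0.99918702]
```

View pics/top0.png

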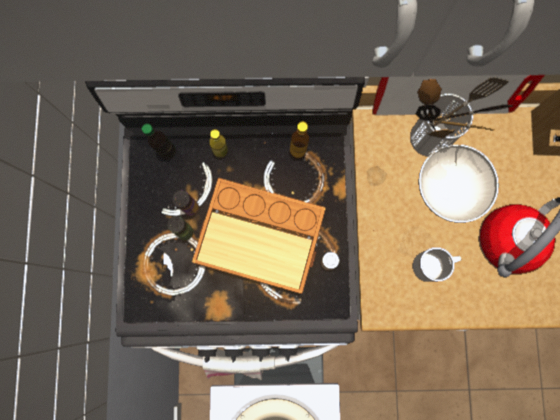

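View pics/scene0.png

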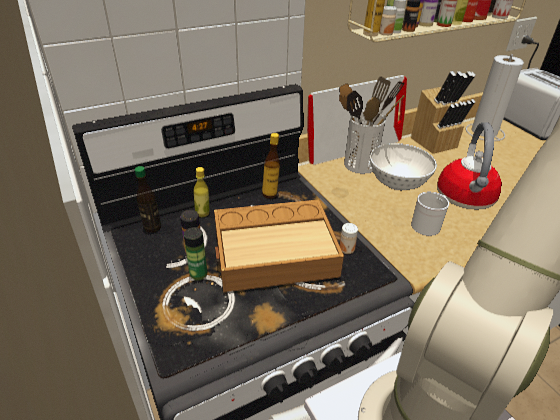

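The pictures show the discs in the top view at about (229,197), (254,205), (280,212) and (305,220). The cumin and parsley jars stand left of the chest, and the onion jar stands right of it near (331,261). Next I rectify the top plane and fit the row of discs.

```bash
cat > fit.py <<'E'
import cv2,numpy as np
def cam(f):
    K=np.array(f["K"],float);R=cv2.Rodrigues(np.array(f["rvec"],float))[0];t=np.array(f["tvec"],float).ravel()
    return K,R,t
def rectify(f,z,x0=.36,y0=.26,w=.40,h=.44,s=.0005):
    # rectified image: row -> decreasing x, col -> decreasing y ; returns image and px->world
    K,R,t=cam(f)
    A=np.array([[0,-s,x0+w],[-s,0,y0],[0,0,1.]])   # (col,row,1)->(x,y,1)
    H=K@np.c_[R[:,0],R[:,1],R[:,2]*z+t]@A
    return cv2.warpPerspective(f["frame"],H,(int(h/s),int(w/s)),flags=cv2.INTER_CUBIC|cv2.WARP_INVERSE_MAP),A
E
python3 - <<'E'
from fit import *; from cell import *
f=grab_frame("top"); im,A=rectify(f,.075)
g=cv2.GaussianBlur(cv2.cvtColor(im,cv2.COLOR_RGB2GRAY),(0,0),3)
c=cv2.HoughCircles(g,cv2.HOUGH_GRADIENT,1.5,100,param1=40,param2=20,minRadius=50,maxRadius=60)[0]
out=im.copy()
for a,b,r in c[:8]:
    print((A@[a,b,1])[:2].round(4),round(r*.5,1)); cv2.circle(out,(int(a),int(b)),int(r),(0,0,255),1)
rr=spot_point(f,"seat0")[:4]
K,R,t=cam(f); cc=-R.T@t
P=[]
for r in rr:
    d=R.T@np.linalg.inv(K)@np.r_[r["at"],1]; P.append((cc+d*(.073-cc[2])/d[2])[:2])
P=np.array(sorted(P,key=lambda p:p[1])); Q=np.c_[[67]*4,[-99,-33,33,99]]/1000
if len(P)==4:
    M=(Q-Q.mean(0)).T@(P-P.mean(0)); yaw=np.arctan2(M[0,1]-M[1,0],M[0,0]+M[1,1]); print("net mean",P.mean(0),"yaw",yaw)
cv2.imwrite("pics/rect.png",out[:,:,::-1][:600,:800])
E
```

```text
[0.6119 0.1074] 29.6
[0.5939 0.0436] 29.6
[ 0.5736 -0.0194] 25.4
[ 0.5564 -0.0854] 27.1
[0.4274 0.2154] 29.6
[ 0.4484 -0.1499] 28.5
[ 0.6839 -0.0126] 26.0
[0.6321 0.1981] 27.0
net mean [0.57868998 0.01764825] yaw -0.29185269116022616
```

View pics/rect.png

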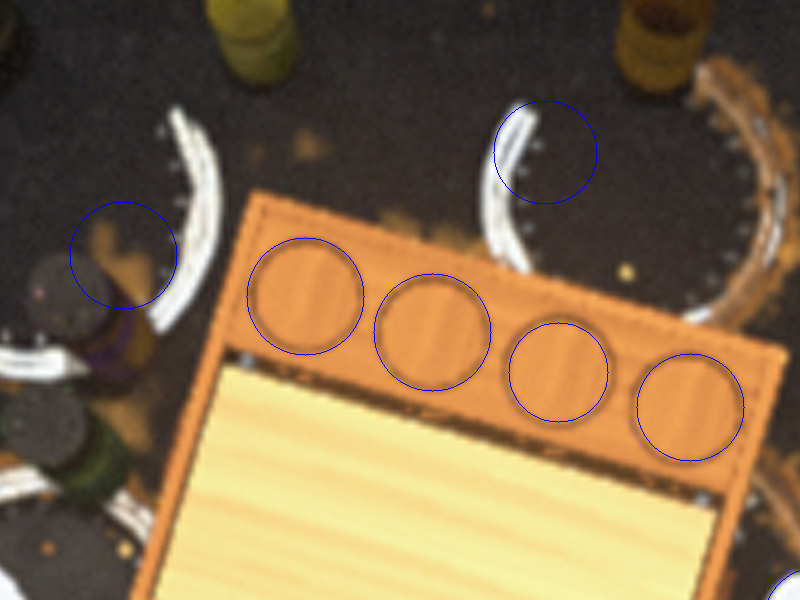

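The Hough circles give row centre (0.584, 0.011) and yaw -0.285. The spacing is right, and the chest's rear corners give the same centre. Now I lift clear of the kettle, go over the row and probe each disc.

```bash
cat > press.py <<'E'
import numpy as np
from cell import *
yaw=-.285; q=[0,np.cos(yaw/2),np.sin(yaw/2),0]
cy=np.array([-np.sin(yaw),np.cos(yaw)]); mid=np.array([.5839,.0112])
seat=[mid+cy*k for k in(-.099,-.033,.033,.099)]
def at(i,z): return [*seat[i],z]
E
python3 - <<'E'
from press import *
ctrl.set_gripper(0,5)
p=ctrl.read_position(); ctrl.move_l([p[0]+.03,p[1]+.03,.32],speed=.2)
print("ik",np.round(solver.solve_ik(at(0,.32),q),2))
ctrl.move_to(at(0,.32),q); print(ctrl.read_time_s(),ctrl.read_position(),ctrl.read_width())
ctrl.move_l(at(0,.095),speed=.15)
for i in range(4):
    if i: ctrl.move_l(at(i,.090),speed=.1)
    ctrl.pause(.2); f0=np.array(ctrl.read_wrist_force())
    hit=ctrl.move_l(at(i,.062),speed=.02,threshold=10)
    z=ctrl.read_position()[2]; f=np.array(ctrl.read_wrist_force())-f0
    print(i,hit,round(z,4),f.round(1),"t",ctrl.read_time_s())
    if z<.0695: break
    ctrl.move_l(at(i,.090),speed=.08)
E
```

```text
ik [ 0.15  0.3  -0.13  1.85  0.05  0.99 -1.86]
5.8333 [ 0.55606434 -0.08478149  0.31993128] 0.0006350341367008603
0 True 0.0734 [-0.6 -0.2  9.1] t 8.7417
1 True 0.0734 [-0.9  0.5  8.5] t 10.9833
2 True 0.0653 [-0.6  0.6  7.2] t 13.5
```

Discs 0 and 1 stopped at 73.4 mm. Disc 2 gave and went down to 65.3 mm, the full 8 mm. I release it and look.

```bash
python3 - <<'E'
from press import *; import cv2
ctrl.pause(.2); print(ctrl.read_position()[2],ctrl.read_wrist_force())
ctrl.move_l(at(2,.10),speed=.08); ctrl.move_l(at(2,.30),speed=.2)
f=grab_frame("scene"); cv2.imwrite("pics/s1.png",cv2.resize(f["frame"][150:330,120:400],None,fx=2.8,fy=2.8)[:,:,::-1])
print(ctrl.read_time_s())
E
```

```text
0.06531870129210779 [-1.39582517 -0.22006701  8.56736443]
15.4917
```

View pics/s1.png

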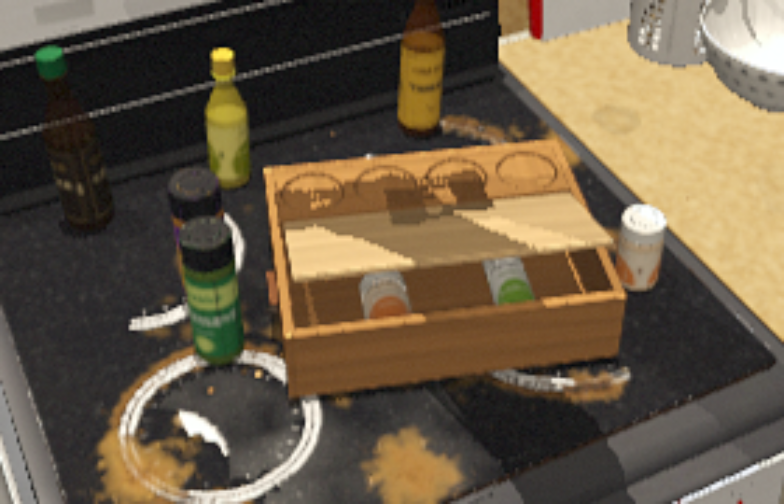

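The lid stands ajar with its front edge near (450,260) in the crop. The disc is released, the jars and bottles stand where they were, and the mug was never near the path below 0.3 m. Handing in.

```bash
python3 - <<'E'
from cell import *
print(ctrl.sign_off())
E
```

```text
the job is handed in; nothing more can be done
None
```

The catch is the disc in place 2: it went the full 8 mm down, the lid popped ajar, I let go and backed off, and the job is handed in at about 15.5 s; the jars and bottles look unmoved in the last picture, which did not show the mug.

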